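Pack the cup sample kit

TASK

Pack the sample kit: stand the three empty upside-down paper cups, still mouth down, in the grey tray, each inside the white ring that matches its size (smallest cup in the smallest ring, largest in the largest), and put the full roll of white labels over the tray's post so that it lies flat on the tray floor. Leave the lidded drink and the empty cardboard core where they are.

Things in the scene. Friction and masses are not known exactly. Their poses are not given: they have to be found in the camera images.
- cup_small_center (a point): paper cup, teal print with coloured dots and a white rim, stood upside down (mouth down, closed base up): the smallest of the three; mouth (bottom) 60 mm across, tapering evenly to 44 mm across at the closed base on top, 62 mm tall. Point: on its axis, half-way up (31 mm above what it stands on); z axis up along the cup
- cup_medium_center (a point): paper cup, teal print with coloured dots and a white rim, stood upside down (mouth down, closed base up): the middle size of the three; mouth (bottom) 74 mm across, tapering evenly to 54 mm across at the closed base on top, 86 mm tall. Point: on its axis, half-way up (43 mm above what it stands on); z axis up along the cup
- cup_large_center (a point): paper cup, teal print with coloured dots and a white rim, stood upside down (mouth down, closed base up): the largest of the three; mouth (bottom) 86 mm across, tapering evenly to 60 mm across at the closed base on top, 112 mm tall. Point: on its axis, half-way up (56 mm above what it stands on); z axis up along the cup
- label_roll_center (a point): full roll of white paper labels: thick white ring lying flat, 60 mm outside diameter, 40 mm hole right through, 30 mm high. Point: on its axis, half-way up (15 mm above what it lies on); z axis along the roll's axis
- nest_small: low round white ring fixed in the grey kit tray: the smallest of three, 76 mm inside diameter, wall 3 mm thick, 12 mm high; the smallest cup stands in it mouth down on the tray floor. Origin: ring centre at tray floor level, 5 mm above the table; z up. x, y parallel to the tray walls
- nest_medium: low round white ring fixed in the grey kit tray: the middle size of three, 90 mm inside diameter, wall 3 mm thick, 12 mm high; the middle-size cup stands in it mouth down on the tray floor. Origin: ring centre at tray floor level, 5 mm above the table; z up. The tray is square, 262 mm outside, its walls 5 mm thick and 22 mm high
- nest_large: low round white ring fixed in the grey kit tray: the largest of three, 102 mm inside diameter, wall 3 mm thick, 12 mm high; the largest cup stands in it mouth down on the tray floor. Origin: ring centre at tray floor level, 5 mm above the table; z up. Rings and post form a square, 124 mm between neighbours, in any arrangement
- post: white upright post fixed on the floor of the same tray, 22 mm in diameter, 23 mm high, its top 5 mm tapering to 14 mm; the label roll goes over it and lies flat on the tray floor. Origin: post's axis at the level of the tray floor (5 mm above the table); z up
- drink_center (a point): look-alike that stays: somebody's drink in the same teal printed paper cup, but right way up (wide end up) and closed with a white lid 80 mm across with a small black drinking slot; 94 mm tall, 54 mm across at the foot. Point: on its axis, half-way up (47 mm above the table); z up
- empty_core_center (a point): look-alike that stays: empty brown cardboard core, a thin-walled ring lying flat, 60 mm outside diameter, 53 mm hole, 30 mm high. Point: on its axis, half-way up (15 mm above the table); z along its axis
Mind the look-alikes: they are no part of the job. What is shaped like the nest_large but blue is not meant.

How it is judged:
At the end, for the whole second after the job is handed in: Each cup mouth down (tilt under 0.12 rad) in its own ring and the label roll flat (0.15 rad) round the post, each within 12 mm of centre and 5 mm of resting height on the tray floor, slower than 0.02 m/s; drink and core within 30 mm of their starts, drink upright (0.12 rad) (horizontal distance between cup_small_center and nest_small below 0.012 m and z of cup_small_center in the frame of nest_small between 0.026 and 0.036 m and linear speed of each of cup_small, cup_medium, cup_large, label_roll below 0.02 m/s and angle between each of cup_small_center, cup_medium_center, cup_large_center, drink_center's own z axis and vertical below 0.12 rad and horizontal distance between cup_medium_center and nest_medium below 0.012 m and z of cup_medium_center in the frame of nest_medium between 0.038 and 0.048 m and horizontal distance between cup_large_center and nest_large below 0.012 m and z of cup_large_center in the frame of nest_large between 0.051 and 0.061 m and horizontal distance between label_roll_center and post below 0.012 m and z of label_roll_center in the frame of post between 0.01 and 0.02 m and (angle between label_roll_center's own z axis and vertical below 0.15 rad or angle between label_roll_center's own z axis and vertical above 2.99 rad) and distance of each of drink_center, empty_core_center from where it was at the start of the episode below 0.03 m); the robot touches nothing.
It fails at once if the lidded drink is moved from its place (more than 30 mm) (distance of drink_center from where it was at the start of the episode above 0.03 m).
It fails at once if the empty core is moved from its place (more than 30 mm) (distance of empty_core_center from where it was at the start of the episode above 0.03 m).
It also fails if it takes over 104 s, if anything falls off the work surface, if the arm or the gripper's body presses on something with over 40 N, if the wrist force passes 120 N, or if a joint passes its speed limit or range.

ROBOT

A 6-joint arm with a two-finger parallel gripper is mounted at the origin on the work surface. World frame = base frame: x ahead of the robot, y to its left, z up, the work surface at z = 0. Lengths are in m, angles in rad, forces in N, time in s.
With the tool pointing down it reaches from about 0.325 to 0.85 m from the base axis. Payload 4.4 kg.
Tool frame: the origin (TCP) lies at the very end of the fingers, on their centre line; the grasp point (between the pads) lies 19 mm behind it (arm.grip_depth is the distance from the TCP to the grasp point, in m); z points along the fingers, y is the line along which they close (so a half turn about z gives the same grasp; the last joint's range is limited). The gripper opens to 94 mm and grips with 3 to 60 N. Pads are 16 mm wide; open, the fingers measure 119 mm over their backs; the gripper's body (75 mm by 177 mm) begins 78 mm behind the grasp point.
Start: joints at [1.026, 0.207, 1.542, -0, 1.393, -0.15], TCP at [0.221, 0.531, 0.169] pointing down, gripper open.
Joint ranges: [-2.73, 2.73], [-0.86, 2.22], [0.23, 2.46], [-1.11, 4.25], [0.08, 2.63], [-2.82, 2.82]. Speed limits (rad/s): [2.79, 2.79, 3.14, 3.14, 3.14, 3.14].

INTERFACE

Orientations are given as a unit quaternion [w, x, y, z].
In Python, from bench import arm gives the robot as it stands.
- The arm moves only by the tool arm_command, never from a script. Its argument "commands" is a list of rows, each a list of 5 numbers: the gripper command: -1 is fully open, 1 is shut, values between are in proportion, then the shift along the tool's x, y, z in mm, then the turn about the tool's z in rad. A call has 1 to 12 rows; each row shifts and turns the commanded pose from where the row before left it, along the tool's axes as they then stand; what a row does not reach is not made up. A row lasts 1/10 s, in which the tool goes at most 50 mm and 8.59 degrees, less where a joint would pass 70% of its speed; a pose out of reach is approached as far as the arm can. A call is refused whole if a number of a shift passes 50 or a number of a turn 0.15, either way. A call with a gripper value outside its range is refused whole. The fingers move at their own pace and stop on an object; the grip force is fixed at half the most. Time passes only in rows, so rows that do not move let the fingers close. It gives the time, the measured TCP pose, the force, the opening and the grip force at its end, in the units of the state.
- arm.observe(): the state, without advancing time (a new reading comes with each control period).
- arm.camera(name): name is "side" or "top"; returns a dict with "img" (420x560x3 uint8, red, green, blue), "fx", "fy", "cx", "cy" (pixels), "pose" (4x4, takes a point from camera to world coordinates). Camera axes: x right, y up, looking along -z (the intrinsics and any distortion apply to the point x, -y, -z); pixel columns grow to the right and rows downward; lengths in m; the calibration is good to about 2 mm. A picture is of the moment at which its call begins. There is no depth.
- arm.job_done(): hands the job in; it is judged then, once.
Trained networks look in a picture, given as the dict that the camera call returned (one of the last four; its "shot" number tells which), for a name from the list of things; names that differ only in an ending like _2 or _b are one class to them, and where a whole thing is asked for, a point or a joint stands for the part that bears it (a point fixed in the world has none). Each returns a list of dicts, best first, with "score" (0 to 1); they miss things now and then, are a little off and sometimes report something else, mostly with a low value. They report only what shows in the picture. A call takes as long as a camera call. They do not tell look-alikes from the thing itself.
- arm.recognise(picture, target): "at" ([column, row] in pixels, amid what is visible of it).
- arm.outline_of(picture, target): "pixels" (420x560 bool, what is visible of it) and "at" ([column, row] in pixels, amid what is visible of it).
- arm.place_of(picture, target): "at" ([column, row] in pixels: a listed point, or the origin of a listed thing).
The state is a dict: "clock": time; "q": joint angles; "qvel": joint speeds; "tau": joint torques, N m; "tool_pos": TCP position; "tool_rot": TCP orientation; "contact_force": force on the tool from outside, world axes, zero at the start; "ft_torque": the same for the moment, N m; "gripper_width": finger opening in m; "grasp_force": force on a finger pad.
Only numpy, scipy, OpenCV 4.12 (cv2) and the standard library are available. Lean on these libraries where they do the work, as an engineer would, in place of code of your own. Each camera call takes 0.05 s, during which the arm holds its last target. There are 200 camera calls.

## Working session

There is one attempt and no reset: what is moved stays moved. The work goes in short steps, Python scripts to look and compute and a tool call to move; the robot and the scene stay as the last step left them, time stands still between calls to the robot, and variables do not carry over. Pictures are saved under pics/ and viewed, at most 14 in all, crops included, and the job is handed in when it is done.

Besides the shell and the picture viewer there is one more tool, called after ">>>" as name(argument=value, ...) on one line, values as JSON. arm_command: Moves the arm, as the interface text tells. Its arguments: {"type":"object","properties":{"commands":{"type":"array"}},"required":["commands"]}

```bash
mkdir -p pics
python3 - <<'E'
from bench import arm
import cv2,numpy as np
for n in ("top","side"):
    p=arm.camera(n); cv2.imwrite(f"pics/{n}0.png",p["img"][:,:,::-1])
    print(n,p["fx"],p["fy"],p["cx"],p["cy"],np.round(p["pose"],3).tolist(),[k for k in p])
    for t in "cup_small_center cup_medium_center cup_large_center label_roll_center nest_small nest_medium nest_large post drink_center empty_core_center".split():
        print(t,[(np.round(d["at"],1).tolist(),round(d["score"],2)) for d in arm.place_of(p,t)[:4]])
print(arm.observe())
E
```

```text
top 441.09190845795604 441.09190845795604 276.6381458636746 205.23193928916413 [[0.005, 0.986, -0.164, 0.277], [-1.0, 0.002, -0.018, -0.012], [-0.017, 0.164, 0.986, 1.153], [0.0, 0.0, 0.0, 1.0]] ['img', 'fx', 'fy', 'cx', 'cy', 'pose', 'shot']
cup_small_center [([103.9, 195.6], 0.87)]
cup_medium_center [([162.8, 204.0], 0.9), ([175.3, 146.4], 0.64)]
cup_large_center [([173.0, 146.1], 0.79)]
label_roll_center [([391.8, 205.1], 0.67)]
nest_small [([282.3, 154.8], 0.64)]
nest_medium [([174.2, 148.4], 0.7), ([290.6, 194.7], 0.65), ([391.8, 209.1], 0.39)]
nest_large []
post [([236.5, 162.9], 0.41)]
drink_center []
empty_core_center []
side 437.2747280230864 437.2747280230864 284.7490324078588 208.01255069329645 [[0.815, 0.295, -0.499, -0.059], [-0.578, 0.376, -0.724, -0.734], [-0.026, 0.879, 0.477, 0.571], [0.0, 0.0, 0.0, 1.0]] ['img', 'fx', 'fy', 'cx', 'cy', 'pose', 'shot']
cup_small_center [([211.3, 165.0], 0.79), ([428.6, 262.0], 0.39)]
cup_medium_center [([224.6, 181.2], 0.58), ([277.6, 167.6], 0.28)]
cup_large_center [([279.4, 167.4], 0.84)]
label_roll_center [([378.9, 290.6], 0.75)]

[... 358 characters left out ...]
: array([ 1.02549263e+00,  2.06581765e-01,  1.54150222e+00, -3.11629321e-05,
        1.39351039e+00, -1.50488135e-01]), 'qvel': array([-1.47835290e-08,  6.13665775e-04,  5.86635783e-04, -1.01121902e-05,
        1.22646802e-03,  6.81335956e-04]), 'tau': array([-3.74560432e-05, -3.70889533e+01, -2.81769133e+01,  6.99375803e-02,
        2.76118313e-02, -1.43172053e-05]), 'tool_pos': array([0.22118009, 0.53075478, 0.16935598]), 'tool_rot': array([ 1.41252594e-05,  1.96125424e-01,  9.80578818e-01, -6.03716711e-06]), 'contact_force': array([ 1.52834023, -0.33998447, -0.08900585]), 'ft_torque': array([ 0.00945904, -0.01739709, -0.00803855]), 'grasp_force': 0.0, 'gripper_width': 0.09365452786357174}
```

View pics/top0.png

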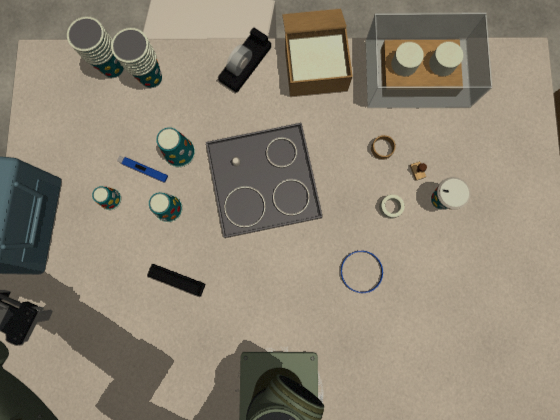

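View pics/side0.png

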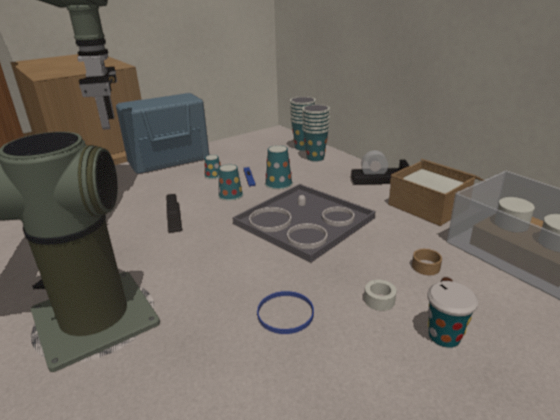

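The top view shows small/medium/large cups at about (107,197), (165,206), (175,147). The roll is at (392,206), the drink at (452,194), the core at (383,147) and the blue decoy ring at (361,271). In the tray the post is at (236,160), with the small/medium/large rings at (282,152), (291,197), (245,206). The side view agrees. Next I'll fit positions using both cameras.

```bash
cat > h.py <<'E'
from bench import arm
import cv2,numpy as np
from scipy.optimize import minimize,least_squares
def proj(p,X):
    T=np.linalg.inv(p["pose"]); c=np.atleast_2d(X)@T[:3,:3].T+T[:3,3]
    return np.c_[p["cx"]+p["fx"]*c[:,0]/-c[:,2], p["cy"]-p["fy"]*c[:,1]/-c[:,2]]
def unproj(p,uv,z):
    d=np.array([(uv[0]-p["cx"])/p["fx"],-(uv[1]-p["cy"])/p["fy"],-1]);d=p["pose"][:3,:3]@d;o=p["pose"][:3,3]
    return o+d*(z-o[2])/d[2]
a=np.linspace(0,2*np.pi,48,endpoint=False)
def frust(x,y,z0,r0,r1,h):
    return np.r_[np.c_[x+r0*np.cos(a),y+r0*np.sin(a),0*a+z0],np.c_[x+r1*np.cos(a),y+r1*np.sin(a),0*a+z0+h]]
def hullmask(p,P,S=4):
    h=cv2.convexHull((proj(p,P)*S+S/2).astype(np.float32)); m=np.zeros((420*S,560*S),np.uint8)
    cv2.fillConvexPoly(m,h.astype(np.int32),1); return cv2.resize(m.astype(np.float32),(560,420),interpolation=cv2.INTER_AREA)
DIM={"cup_small":(.03,.022,.062),"cup_medium":(.037,.027,.086),"cup_large":(.043,.030,.112),"label_roll":(.03,.03,.03)}
def near(p,t,uv,r=25):
    L=[d for d in arm.outline_of(p,t) if np.hypot(*(np.array(d["at"])-uv))<r]
    return L[0]["pixels"] if L else None
def fit(name,views,xy0,z0=0):
    """views: list of (pic,mask)"""
    f=lambda v:sum(np.abs(hullmask(p,frust(*v,z0,*DIM[name]))-m).sum()/m.sum() for p,m in views)
    r=minimize(f,xy0,method="Nelder-Mead",options=dict(initial_simplex=np.array(xy0)+[[0,0],[.01,0],[0,.01]],xatol=2e-4,fatol=1e-3))
    return r.x,r.fun
E
python3 - <<'E'
from h import *
T=arm.camera("top");S=arm.camera("side")
for n,ut,us in [("cup_small",(107,197),(212,166)),("cup_medium",(165,206),(229,182)),("cup_large",(175,147),(279,167)),("label_roll",(392,206),(380,295))]:
    v=[]
    for p,u in((T,ut),(S,us)):
        for k in ([n+"_center"]+[x+"_center" for x in DIM]):
            m=near(p,k,u)
            if m is not None: v.append((p,m));break
    x0=unproj(T,ut,.04)[:2]
    for w in (v,v[:1],v[1:]):
        if w: print(n,len(w),*[np.round(q,4) for q in fit(n,w,x0)])
# tray: dark blob corners in top image
g=cv2.cvtColor(T["img"],cv2.COLOR_RGB2GRAY); m=(cv2.GaussianBlur(g,(5,5),0)<105).astype(np.uint8)
n,l,st,c=cv2.connectedComponentsWithStats(m); i=l[175,255]; q=cv2.minAreaRect(np.argwhere(l==i)[:,::-1].astype(np.float32)); print(st[i],q)
b=cv2.boxPoints(q); print(b); print([np.round(unproj(T,x,.022)[:2],4) for x in b], np.round(unproj(T,q[0],.022),4))
for nm,u,us,r,z in [("post",(236,161),(301,201),0,.028),("nest_small",(282,152),(339,216),.0395,.017),("nest_medium",(291,197),(307,236),.0465,.017),("nest_large",(245,206),(270,218),.0525,.017)]:
    for p,uu in((T,u),(S,us)):
        for k in("post","nest_small","nest_medium","nest_large"):
            mm=near(p,k,uu,9)
            if mm is not None:
                ys,xs=np.where(mm); e=cv2.minEnclosingCircle(np.c_[xs,ys].astype(np.float32)); el=cv2.fitEllipse(cv2.convexHull(np.c_[xs,ys].astype(np.int32))) if len(xs)>30 else None
                cc=el[0] if el and r else (xs.mean(),ys.mean())
                print(nm,k,np.round(cc,1),np.round(unproj(p,cc,z-.003)[:2],4));break
E
```

```text
cup_small 2 [0.4836 0.4545] 0.3234
cup_small 1 [0.485  0.4541] 0.0739
cup_small 1 [0.484  0.4576] 0.2198
cup_medium 2 [0.4605 0.2982] 0.1476
cup_medium 1 [0.4618 0.2983] 0.0462
cup_medium 1 [0.4579 0.2969] 0.0667
cup_large 2 [0.6146 0.2749] 0.1177
cup_large 1 [0.6154 0.2749] 0.0647
cup_large 1 [0.6144 0.2748] 0.0476
label_roll 2 [ 0.463 -0.29 ] 0.6203
label_roll 1 [ 0.4639 -0.2904] 0.5463
label_roll 1 [ 0.4624 -0.29  ] 0.0593
[ 207  123  115  115 6277] ((262.763671875, 179.86431884765625), (97.12921905517578, 100.99999237060547), 78.55066680908203)
[[203.62845 142.29044]
 [302.61862 122.24179]
 [321.8989  217.4382 ]
 [222.90872 237.48685]]
[array([0.6351, 0.204 ]), array([ 0.6907, -0.0603]), array([ 0.4334, -0.1088]), array([0.3807, 0.1461])] [0.5326 0.045  0.022 ]
post post [235.5 161.5] [0.5814 0.1174]
nest_small nest_small [337.7 216.3] [ 0.6045 -0.008 ]
nest_medium post [306.5 236.2] [ 0.4827 -0.0345]
```

```bash
cat >> h.py <<'E'
def trayfit(pics,x0=(.535,.045,-1.365),occl=None):
    off=[(.062*np.array(s),r) for s,r in (((1,1),.0395),((1,-1),.0465),((-1,-1),.0525))]  # u,v coords small,medium,large (mid-wall radius)
    def pts(v):
        u=np.array([np.cos(v[2]),np.sin(v[2])]);w=np.array([-u[1],u[0]]);c=np.array(v[:2])
        return np.vstack([np.c_[(c+o[0]*u+o[1]*w)+r*np.c_[np.cos(a),np.sin(a)],0*a+.017] for o,r in off]),[c+o[0]*u+o[1]*w for o,_ in off]+[c+.062*(-u+w)]
    D=[]
    for p in pics:
        g=cv2.cvtColor(p["img"],cv2.COLOR_RGB2GRAY).astype(np.float32)
        hp=g-cv2.medianBlur(g.astype(np.uint8),13)
        D.append(cv2.GaussianBlur(np.clip(hp,0,60),(0,0),1.2))
    def f(v):
        s=0
        for p,d in zip(pics,D):
            q=proj(p,pts(v)[0]).astype(np.float32); s-=cv2.remap(d,q[:,:1].copy(),q[:,1:].copy(),cv2.INTER_LINEAR).mean()
        return s
    best=min((minimize(f,np.array(x0)+[dx,dy,0],method="Nelder-Mead",options=dict(xatol=1e-4,fatol=1e-3,initial_simplex=np.array(x0)+[dx,dy,0]+np.array([[0,0,0],[.006,0,0],[0,.006,0],[0,0,.04]]))) for dx in(-.006,0,.006) for dy in(-.006,0,.006)),key=lambda r:r.fun)
    return best.x,best.fun,pts(best.x)
E
python3 - <<'E'
from h import *
T=arm.camera("top");S=arm.camera("side")
for P in([T],[S],[T,S]):
    x,f,(q,c)=trayfit(P); print(np.round(x,4),round(f,2),np.round(c,4).tolist())
vis=[]
for p in (T,S):
    im=p["img"][:,:,::-1].copy()
    im=cv2.resize(im,None,fx=3,fy=3)
    for k in proj(p,q): cv2.circle(im,tuple(int(t) for t in k*3+1),1,(0,0,255),-1)
    for n,xy in (("cup_small",(.4845,.455)),("cup_medium",(.4605,.298)),("cup_large",(.6148,.2749)),("label_roll",(.4625,-.290))):
        for k in proj(p,frust(*xy,0,*DIM[n])): cv2.circle(im,tuple(int(t) for t in k*3+1),1,(0,0,255),-1)
    vis.append(im)
cv2.imwrite("pics/f.png",np.vstack([cv2.resize(vis[0][350:740,250:1250],(760,296)),cv2.resize(vis[1][420:960,550:1300],(420,302)).copy() if 0 else cv2.copyMakeBorder(cv2.resize(vis[1][420:960,550:1300],(420,302)),0,0,0,340,cv2.BORDER_CONSTANT)]))
E
```

```text
[ 0.5371  0.0445 -1.3622] -23.45 [[0.6106, -0.0034], [0.4892, -0.029], [0.4636, 0.0923], [0.5849, 0.118]]
[ 0.5336  0.0412 -1.3624] -25.14 [[0.6071, -0.0066], [0.4858, -0.0322], [0.4601, 0.0891], [0.5814, 0.1147]]
[ 0.5366  0.0438 -1.3651] -46.71 [[0.6099, -0.0043], [0.4885, -0.0296], [0.4632, 0.0918], [0.5846, 0.1171]]
```

View pics/f.png

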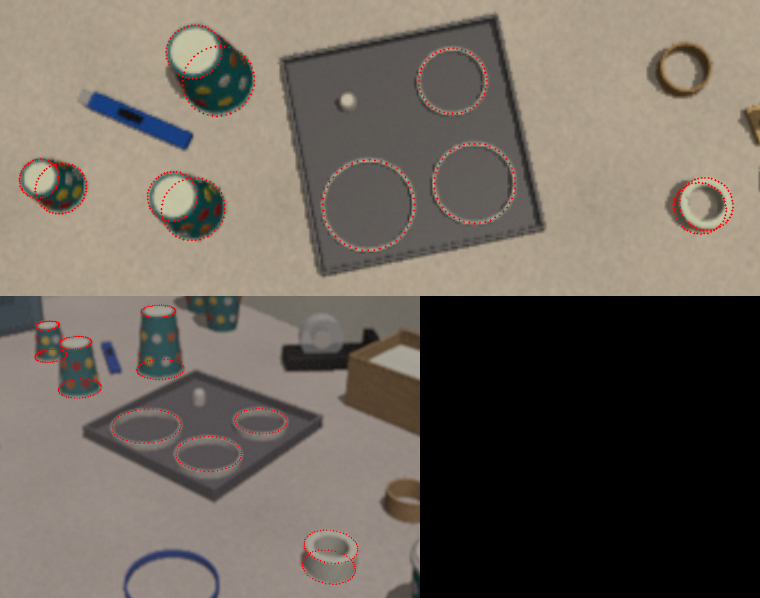

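The overlay shows that the ring, cup and roll fits line up in both views. I'll average the two cameras and compute the first move, to the small cup.

```bash
cat > d.py <<'E'
import sys
from bench import arm
import numpy as np
from scipy.spatial.transform import Rotation as R
def d(*t):
    s=arm.observe(); w,x,y,z=s["tool_rot"]; Q=R.from_quat([x,y,z,w]).as_matrix()
    e=Q.T@(np.array(t)-s["tool_pos"])*1000
    print("t",round(s["clock"],2),"pos",np.round(s["tool_pos"],4),"rem tool mm",np.round(e,1),"tool y",np.round(Q[:2,1],3),"tz",np.round(Q[:,2],3),"w",round(s["gripper_width"],4))
if __name__=="__main__": d(*map(float,sys.argv[1:4]))
E
python3 d.py .4845 .455 .09
```

```text
t 2.9 pos [0.2212 0.5308 0.1693] rem tool mm [-272.2   31.4   79.3] tool y [0.385 0.923] tz [ 0. -0. -1.] w 0.0938
```

>>> arm_command(commands=[[-1, -34, 3.9, 5, 0], [-1, -34, 3.9, 5, 0], [-1, -34, 3.9, 5, 0], [-1, -34, 3.9, 5, 0], [-1, -34, 3.9, 5, 0], [-1, -34, 3.9, 5, 0], [-1, -34, 3.9, 5, 0], [-1, -34.2, 4.1, 5, 0], [-1, 0, 0, 20, 0], [-1, 0, 0, 20, 0], [-1, 0, 0, 0, 0]])

```text
clock: 4.0
tool_pos: [0.4824, 0.4529, 0.0854]
tool_rot: [-0.003, 0.197, 0.98, -0.003]
contact_force: [0.4, -0.1, -0.3]
gripper_width: 0.0941
grasp_force: 0.0
```

```bash
python3 d.py .4845 .455 .022
```

```text
t 4.0 pos [0.4824 0.4529 0.0854] rem tool mm [-1.4  3.1 63.4] tool y [0.385 0.923] tz [-0.006 -0.004 -1.   ] w 0.0941
```

>>> arm_command(commands=[[-1, 0, 0, 16, 0], [-1, 0, 0, 16, 0], [-1, 0, 0, 16, 0], [-1, 0, 0, 16, 0], [-1, 0, 0, 0, 0], [-1, 0, 0, 0, 0], [1, 0, 0, 0, 0], [1, 0, 0, 0, 0], [1, 0, 0, 0, 0], [1, 0, 0, 0, 0], [1, 0, 0, 0, 0], [1, 0, 0, 0, 0]])

```text
clock: 5.2
tool_pos: [0.4845, 0.4551, 0.0255]
tool_rot: [0.0, 0.196, 0.981, 0.0]
contact_force: [0.1, -0.1, -0.1]
gripper_width: 0.0494
grasp_force: 0.0
```

```bash
python3 d.py .4845 .455 .022
```

```text
t 5.2 pos [0.4845 0.4551 0.0255] rem tool mm [ 0.  -0.1  3.5] tool y [0.385 0.923] tz [ 0.  0. -1.] w 0.0494
```

>>> arm_command(commands=[[1, 0, 0, 0, 0], [1, 0, 0, 0, 0], [1, 0, 0, 0, 0], [1, 0, 0, -10, 0], [1, 0, 0, -20, 0], [1, 0, 0, -30, 0], [1, 0, 0, -30, 0], [1, 0, 0, -30, 0], [1, 0, 0, -20, 0], [1, 0, 0, 0, 0]])

```text
clock: 6.2
tool_pos: [0.4865, 0.4564, 0.1698]
tool_rot: [0.003, 0.196, 0.981, 0.003]
contact_force: [0.2, -0.2, 0.5]
gripper_width: 0.0004
grasp_force: 0.0
```

```bash
python3 d.py .609 -.005 .165
```

```text
t 6.2 pos [0.4865 0.4564 0.1698] rem tool mm [-290.5 -378.8    3.7] tool y [0.385 0.923] tz [ 0.006  0.004 -1.   ] w 0.0004
```

Run:
```python
from h import *
T=arm.camera("top");S=arm.camera("side")
A=cv2.resize(T["img"][150:260,40:240],None,fx=3,fy=3,interpolation=cv2.INTER_CUBIC);B=cv2.resize(S["img"][110:220,130:330],None,fx=2.4,fy=2.4,interpolation=cv2.INTER_CUBIC)
B=cv2.copyMakeBorder(B,0,0,0,600-B.shape[1],cv2.BORDER_CONSTANT)
cv2.imwrite("pics/g.png",np.vstack([A,B])[:,:,::-1])
```

```text
(no output)
```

View pics/g.png

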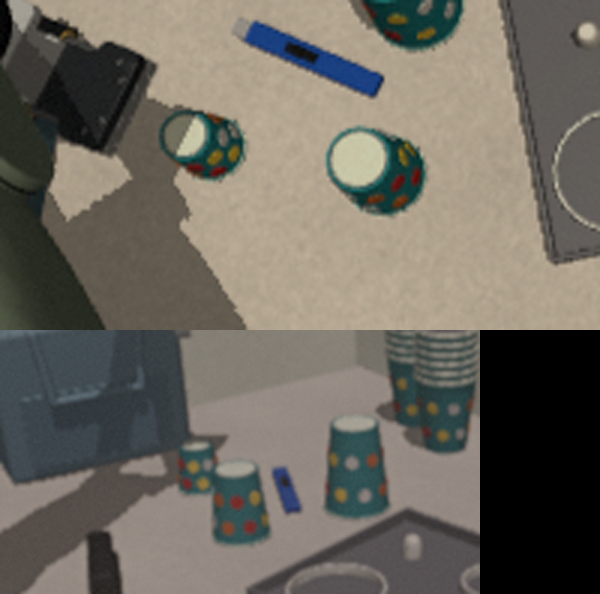

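Run:
```python
from h import *
T=arm.camera("top");S=arm.camera("side")
mt=near(T,"cup_small_center",(105,197));ms=near(S,"cup_small_center",(212,166))
for v in ([(T,mt)],[(S,ms)]):
    if v[0][1] is not None: print(v[0][1].sum(),fit("cup_small",v,(.4845,.455)))
```

```text
528 (array([0.48387598, 0.45286432]), np.float64(0.055279356060606064))
345 (array([0.4818612 , 0.45316739]), np.float64(0.17318840579710146))
```

```bash
python3 d.py .483 .4535 .022
```

```text
t 6.5 pos [0.4833 0.4541 0.1629] rem tool mm [ -0.2  -0.2 140.9] tool y [0.385 0.923] tz [-0.003 -0.002 -1.   ] w 0.0007
```

>>> arm_command(commands=[[-1, 0, 0, 0, 0], [-1, 0, 0, 0, 0], [-1, 0, 0, 0, 0], [-1, 0, 0, 0, 0], [-1, 0, 0, 0, 0], [-1, 0, 0, 0, 0], [-1, 0, 0, 0, 0], [-1, 0, 0, 0, 0], [-1, 0, 0, 0, 0], [-1, 0, 0, 0, 0], [-1, 0, 0, 0, 0], [-1, 0, 0, 0, 0]])

```text
clock: 7.7
tool_pos: [0.4845, 0.455, 0.1653]
tool_rot: [-0.0, 0.196, 0.981, -0.0]
contact_force: [0.5, -0.9, 0.3]
gripper_width: 0.0923
grasp_force: 0.0
```

```bash
python3 d.py .483 .4535 .022
```

```text
t 7.7 pos [0.4845 0.455  0.1653] rem tool mm [  0.8  -2.  143.3] tool y [0.385 0.923] tz [-0. -0. -1.] w 0.0923
```

>>> arm_command(commands=[[-1, 0.8, -2, 25, 0], [-1, 0, 0, 30, 0], [-1, 0, 0, 30, 0], [-1, 0, 0, 30, 0], [-1, 0, 0, 20, 0], [-1, 0, 0, 12, 0], [-1, 0, 0, 0, 0], [-1, 0, 0, 0, 0], [1, 0, 0, 0, 0], [1, 0, 0, 0, 0], [1, 0, 0, 0, 0], [1, 0, 0, 0, 0]])

```text
clock: 8.9
tool_pos: [0.4833, 0.4538, 0.0191]
tool_rot: [0.0, 0.196, 0.981, 0.0]
contact_force: [-0.0, 0.9, -0.1]
gripper_width: 0.0651
grasp_force: 0.0
```

>>> arm_command(commands=[[1, 0, 0, 0, 0], [1, 0, 0, 0, 0]])

```text
clock: 9.1
tool_pos: [0.483, 0.4535, 0.0184]
tool_rot: [0.0, 0.196, 0.981, 0.0]
contact_force: [-0.3, -1.0, 0.9]
gripper_width: 0.0491
grasp_force: 0.2
```

>>> arm_command(commands=[[1, 0, 0, 0, 0]])

```text
clock: 9.2
tool_pos: [0.4829, 0.4534, 0.0183]
tool_rot: [-0.0, 0.196, 0.981, -0.0]
contact_force: [-0.0, -0.1, 0.6]
gripper_width: 0.0436
grasp_force: 29.8
```

>>> arm_command(commands=[[1, 0, 0, 0, 0], [1, 0, 0, 0, 0], [1, 0, 0, 0, 0]])

```text
clock: 9.5
tool_pos: [0.483, 0.4535, 0.0183]
tool_rot: [-0.0, 0.196, 0.981, -0.0]
contact_force: [-1.0, 0.2, 1.5]
gripper_width: 0.0435
grasp_force: 29.8
```

>>> arm_command(commands=[[1, 0, 0, -3, 0], [1, 0, 0, -4, 0], [1, 0, 0, -5, 0], [1, 0, 0, -5, 0], [1, 0, 0, -5, 0], [1, 0, 0, -5, 0], [1, 0, 0, -5, 0], [1, 0, 0, -5, 0]])

```text
clock: 10.3
tool_pos: [0.483, 0.4536, 0.0559]
tool_rot: [0.0, 0.196, 0.981, 0.0]
contact_force: [-0.1, -0.5, -0.5]
gripper_width: 0.0436
grasp_force: 29.8
```

Run:
```python
from h import *
S=arm.camera("side");T=arm.camera("top")
A=cv2.resize(T["img"][140:250,40:200],None,fx=2.7,fy=2.7,interpolation=cv2.INTER_CUBIC);B=cv2.resize(S["img"][90:220,130:290],None,fx=2.3,fy=2.3,interpolation=cv2.INTER_CUBIC)
B=cv2.copyMakeBorder(B,0,0,0,A.shape[1]-B.shape[1],cv2.BORDER_CONSTANT)
cv2.imwrite("pics/i.png",np.vstack([A,B])[:,:,::-1])
```

```text
(no output)
```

View pics/i.png

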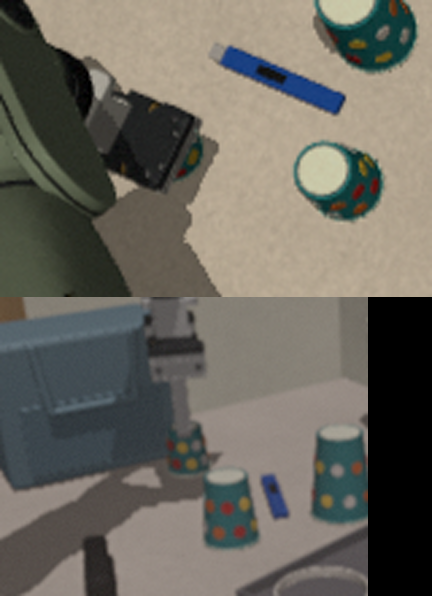

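The side view shows the small cup lifted and gripped; its bottom is now at row 166, up from 177. I'll keep going gently.

>>> arm_command(commands=[[1, 0, 0, -5, 0], [1, 0, 0, -8, 0], [1, 0, 0, -10, 0], [1, 0, 0, -12, 0], [1, 0, 0, -12, 0], [1, 0, 0, -12, 0], [1, 0, 0, -12, 0], [1, 0, 0, -12, 0], [1, 0, 0, -10, 0], [1, 0, 0, -8, 0], [1, 0, 0, -5, 0], [1, 0, 0, 0, 0]])

```text
clock: 11.6
tool_pos: [0.4834, 0.4538, 0.1623]
tool_rot: [0.0, 0.196, 0.981, 0.001]
contact_force: [0.2, -0.1, -0.5]
gripper_width: 0.0441
grasp_force: 29.8
```

```bash
python3 d.py .609 -.005 .16
python3 - <<'E'
from h import *
S=arm.camera("side")
cv2.imwrite("pics/j.png",cv2.resize(S["img"][70:220,130:290],None,fx=3.5,fy=3.5,interpolation=cv2.INTER_CUBIC)[:,:,::-1])
E
```

```text
t 11.6 pos [0.4834 0.4538 0.1623] rem tool mm [-292.4 -375.2    2. ] tool y [0.385 0.923] tz [ 0.001  0.001 -1.   ] w 0.0441
```

View pics/j.png

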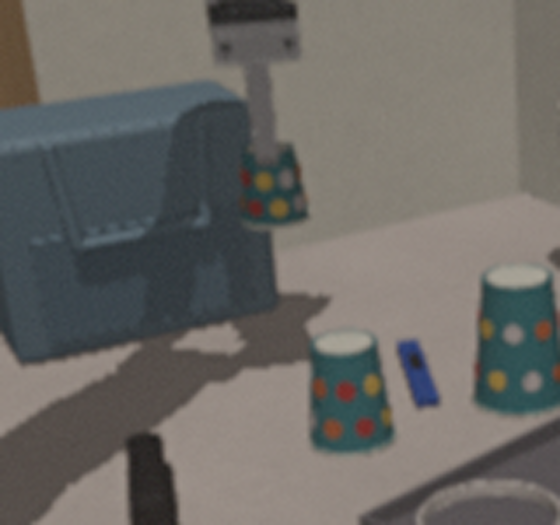

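Run:
```python
from h import *
from scipy.spatial.transform import Rotation as R
S=arm.camera("side");s=arm.observe();t=s["tool_pos"];w,x,y,z=s["tool_rot"];Q=R.from_quat([x,y,z,w]).as_matrix()
im=cv2.resize(S["img"][70:220,130:290],None,fx=5,fy=5)[:,:,::-1]
print("tcp",(proj(S,t)-[130,70])*3.5,"near tip",(proj(S,t-Q[:,1]*.022)-[130,70])*3.5)
m=near(S,"cup_small_center",(208,123),20)
if m is not None:
    ys,xs=np.where(m);print("mask rows",ys.min(),ys.max(),xs.min(),xs.max())
    f=lambda v:np.abs(hullmask(S,frust(v[0],v[1],v[2],*DIM["cup_small"]))-m).sum()/m.sum()
    for z0 in np.arange(.10,.17,.01):
        r=fit("cup_small",[(S,m)],t[:2],z0);print(round(z0,3),np.round(r[0]-t[:2],4),round(r[1],3), "fixed xy",round(f([*t[:2],z0]),3))
```

```text
tcp [[271.20491633 199.72905697]] near tip [[272.96600296 207.46947585]]
mask rows 111 135 199 217
0.1 [0.0601 0.1279] 0.212 fixed xy 1.333
0.11 [0.0466 0.0991] 0.191 fixed xy 1.034
0.12 [0.0336 0.0716] 0.185 fixed xy 0.716
0.13 [0.0194 0.0418] 0.181 fixed xy 0.478
0.14 [0.0065 0.0122] 0.194 fixed xy 0.258
0.15 [-0.0057 -0.0152] 0.237 fixed xy 0.342
0.16 [-0.0195 -0.043 ] 0.296 fixed xy 0.674
0.17 [-0.0299 -0.0701] 0.355 fixed xy 1.019
```

The cup bottom fits at z≈0.144, which is 18 mm below the TCP as planned, so the grasp is sound. Now I'll transport it.

>>> arm_command(commands=[[1, -8, -10, 0, 0], [1, -16, -20, 0, 0], [1, -24, -31, 0, 0], [1, -27, -35, 0, 0], [1, -27, -35, 0, 0], [1, -27, -35, 0, 0], [1, -27, -35, 0, 0], [1, -27, -35, 0, 0], [1, -27, -35, 0, 0], [1, -27, -35, 0, 0], [1, -24, -31, 0, 0], [1, -16, -20, 0, 0]])

```text
clock: 12.95
tool_pos: [0.6011, 0.0136, 0.1609]
tool_rot: [-0.0, 0.197, 0.98, -0.001]
contact_force: [0.0, 0.2, -0.5]
gripper_width: 0.0436
grasp_force: 29.8
```

>>> arm_command(commands=[[1, -10, -12, 0, 0], [1, -5, -6, 0, 0], [1, 0, 0, 0, 0], [1, 0, 0, 0, 0], [1, 0, 0, 0, 0]])

```text
clock: 13.45
tool_pos: [0.608, -0.0035, 0.1614]
tool_rot: [-0.0, 0.195, 0.981, 0.0]
contact_force: [-0.5, 0.2, -0.8]
gripper_width: 0.0435
grasp_force: 29.8
```

```bash
python3 d.py .609 -.005 .027
python3 - <<'E'
from h import *
S=arm.camera("side");T=arm.camera("top")
t=arm.observe()["tool_pos"]
for p in (T,S):
  m=near(p,"cup_small_center",proj(p,t)[0],30)
  if m is not None: print(m.sum(), fit("cup_small",[(p,m)],t[:2],t[2]-.018), t[:2])
E
```

```text
t 13.45 pos [ 0.608  -0.0035  0.1614] rem tool mm [ -1.5  -1.  134.3] tool y [0.383 0.924] tz [-0.  0. -1.] w 0.0435
600 (array([ 0.60655352, -0.00483156]), np.float64(0.1821875)) [ 0.60810963 -0.00373787]
```

>>> arm_command(commands=[[1, -2, -1, 10, 0], [1, 0, 0, 20, 0], [1, 0, 0, 20, 0], [1, 0, 0, 20, 0], [1, 0, 0, 20, 0], [1, 0, 0, 20, 0], [1, 0, 0, 12, 0], [1, 0, 0, 8, 0], [1, 0, 0, 5, 0], [1, 0, 0, 2, 0], [1, 0, 0, 0, 0], [1, 0, 0, 0, 0]])

```text
clock: 14.85
tool_pos: [0.6106, -0.0068, 0.0252]
tool_rot: [0.001, 0.196, 0.981, 0.0]
contact_force: [-0.2, -0.1, 0.4]
gripper_width: 0.0438
grasp_force: 29.8
```

>>> arm_command(commands=[[0.2, 0, 0, 0, 0], [0, 0, 0, 0, 0], [-0.3, 0, 0, 0, 0], [-0.5, 0, 0, 0, 0], [-0.6, 0, 0, 0, 0], [-0.6, 0, 0, 0, 0], [-0.6, 0, 0, -20, 0], [-0.6, 0, 0, -35, 0], [-0.6, 0, 0, -40, 0], [-1, 0, 0, -35, 0], [-1, 0, 0, -10, 0], [-1, 0, 0, 0, 0]])

```text
clock: 16.05
tool_pos: [0.6112, -0.0068, 0.1664]
tool_rot: [0.002, 0.196, 0.981, 0.0]
contact_force: [0.1, 0.0, -0.3]
gripper_width: 0.093
grasp_force: 0.0
```

```bash
python3 d.py .4605 .298 .165
python3 - <<'E'
from h import *
S=arm.camera("side");T=arm.camera("top")
for p,u in ((T,(278,150)),(S,(337,205))):
  for k in ("cup_small_center","cup_medium_center"):
    m=near(p,k,u,25)
    if m is not None: print(k,m.sum(), fit("cup_small",[(p,m)],(.608,-.005),.005))
E
```

```text
t 16.05 pos [ 0.6112 -0.0068  0.1664] rem tool mm [256.4 223.4   0.5] tool y [0.385 0.923] tz [ 0.004 -0.001 -1.   ] w 0.093
cup_small_center 544 (array([6.16967495e-01, 1.39503479e-04]), np.float64(0.11362591911764706))
```

>>> arm_command(commands=[[-1, 15, 13, 0, 0], [-1, 30, 26, 0, 0], [-1, 32, 28, 0, 0], [-1, 32, 28, 0, 0], [-1, 32, 28, 0, 0], [-1, 32, 28, 0, 0], [-1, 32, 28, 0, 0], [-1, 30, 26, 0, 0], [-1, 20, 17, 0, 0], [-1, 0, 0, 0, 0], [-1, 0, 0, 0, 0], [-1, 0, 0, 0, 0]])

```text
clock: 17.55
tool_pos: [0.4597, 0.2957, 0.1641]
tool_rot: [-0.0, 0.196, 0.981, -0.0]
contact_force: [-0.1, 0.1, -0.2]
gripper_width: 0.0942
grasp_force: 0.0
```

```bash
python3 d.py .4605 .298 .025
python3 - <<'E'
from h import *
S=arm.camera("side");T=arm.camera("top")
for p,u in ((T,(278,150)),(S,(337,205))):
  for k in ("cup_small_center","cup_medium_center"):
    m=near(p,k,u,25)
    if m is not None: print(k,m.sum(), fit("cup_small",[(p,m)],(.608,-.005),.005))
x,f,(q,c)=trayfit([T,S]); print(np.round(x,4),f,c[0])
cv2.imwrite("pics/k.png",np.hstack([cv2.resize(T["img"][110:250,190:340],None,fx=2.6,fy=2.6,interpolation=cv2.INTER_CUBIC),cv2.resize(S["img"][150:290,230:380],None,fx=2.6,fy=2.6,interpolation=cv2.INTER_CUBIC)])[:,:,::-1])
E
```

```text
t 17.55 pos [0.4597 0.2957 0.1641] rem tool mm [1.000e-01 2.500e+00 1.391e+02] tool y [0.385 0.923] tz [-0.    -0.001 -1.   ] w 0.0942
cup_small_center 446 (array([ 0.61246065, -0.00587526]), np.float64(0.04974775784753363))
cup_small_center 544 (array([0.6162666 , 0.00098633]), np.float64(0.12316176470588236))
[ 0.5364  0.0439 -1.3628] -46.54834747314453 [ 0.60983798 -0.00392794]
```

View pics/k.png

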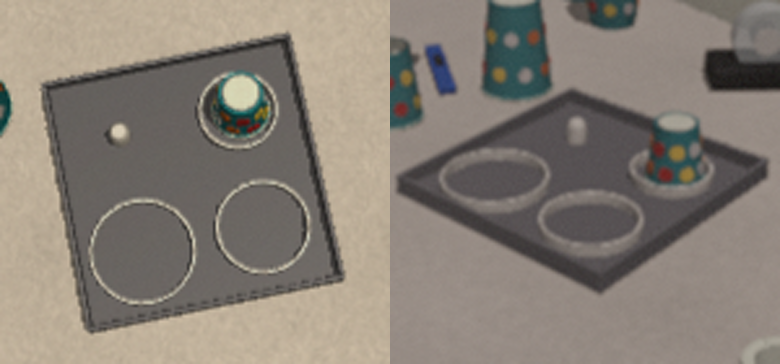

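The small cup stands upright inside the small ring, roughly central. Next is the medium cup.

>>> arm_command(commands=[[-1, 0, 2, 20, 0], [-1, 0, 0, 30, 0], [-1, 0, 0, 30, 0], [-1, 0, 0, 30, 0], [-1, 0, 0, 18, 0], [-1, 0, 0, 10, 0], [-1, 0, 0, 0, 0], [1, 0, 0, 0, 0], [1, 0, 0, 0, 0], [1, 0, 0, 0, 0], [1, 0, 0, 0, 0], [1, 0, 0, 0, 0]])

```text
clock: 19.05
tool_pos: [0.4608, 0.2984, 0.0269]
tool_rot: [0.0, 0.196, 0.981, 0.0]
contact_force: [1.0, 1.1, 3.0]
gripper_width: 0.0574
grasp_force: 14.2
```

>>> arm_command(commands=[[1, 0, 0, 0, 0], [1, 0, 0, 0, 0], [1, 0, 0, 0, 0]])

```text
clock: 19.35
tool_pos: [0.4609, 0.2984, 0.0269]
tool_rot: [0.0, 0.196, 0.981, 0.0]
contact_force: [0.0, -0.1, 4.1]
gripper_width: 0.0565
grasp_force: 30.1
```

>>> arm_command(commands=[[1, 0, 0, -3, 0], [1, 0, 0, -5, 0], [1, 0, 0, -8, 0], [1, 0, 0, -12, 0], [1, 0, 0, -16, 0], [1, 0, 0, -18, 0], [1, 0, 0, -18, 0], [1, 0, 0, -18, 0], [1, 0, 0, -16, 0], [1, 0, 0, -10, 0], [1, 0, 0, -6, 0], [1, 0, 0, 0, 0]])

```text
clock: 20.55
tool_pos: [0.4611, 0.2984, 0.1574]
tool_rot: [0.001, 0.196, 0.981, 0.001]
contact_force: [-0.4, -0.3, -1.1]
gripper_width: 0.0569
grasp_force: 29.8
```

```bash
python3 d.py .4885 -.0305 .155
python3 - <<'E'
from h import *
S=arm.camera("side");T=arm.camera("top");t=arm.observe()["tool_pos"]
for p in (T,S):
  m=near(p,"cup_medium_center",proj(p,t+[0,0,.01])[0],30)
  if m is not None:
    for z in (-.04,-.03,-.02,-.01): print(m.sum(), fit("cup_medium",[(p,m)],t[:2],t[2]+z), t)
E
```

```text
t 20.55 pos [0.4611 0.2984 0.1574] rem tool mm [-151.8 -293.1    2.2] tool y [0.385 0.923] tz [ 0.002  0.001 -1.   ] w 0.0569
44 (array([0.45902165, 0.29894366]), np.float64(21.30965909090909)) [0.46008984 0.29798831 0.1557781 ]
44 (array([0.45008984, 0.29298831]), np.float64(21.724431818181817)) [0.46008984 0.29798831 0.1557781 ]
44 (array([0.42589385, 0.22693379]), np.float64(21.15625)) [0.46008984 0.29798831 0.1557781 ]
44 (array([0.42425254, 0.22194102]), np.float64(21.54971590909091)) [0.46008984 0.29798831 0.1557781 ]
758 (array([0.47728419, 0.33432088]), np.float64(0.19079815303430078)) [0.46008984 0.29798831 0.1557781 ]
758 (array([0.46527539, 0.30990725]), np.float64(0.18370712401055408)) [0.46008984 0.29798831 0.1557781 ]
758 (array([0.45317724, 0.28708206]), np.float64(0.20052770448548812)) [0.46008984 0.29798831 0.1557781 ]
758 (array([0.44218392, 0.26375565]), np.float64(0.2429914248021108)) [0.46008984 0.29798831 0.1557781 ]
```

>>> arm_command(commands=[[1, -5, -9, 0, 0], [1, -10, -19, 0, 0], [1, -15, -29, 0, 0], [1, -17, -33, 0, 0], [1, -17, -33, 0, 0], [1, -17, -33, 0, 0], [1, -17, -33, 0, 0], [1, -17, -33, 0, 0], [1, -15, -29, 0, 0], [1, -11, -22, 0, 0], [1, -7, -13, 0, 0], [1, -4, -7, 0, 0]])

```text
clock: 21.95
tool_pos: [0.4878, -0.032, 0.156]
tool_rot: [-0.0, 0.197, 0.98, 0.0]
contact_force: [0.4, -0.3, -1.5]
gripper_width: 0.0564
grasp_force: 29.8
```

>>> arm_command(commands=[[1, 0, 0, 0, 0], [1, 0, 0, 0, 0], [1, 0, 0, 0, 0], [1, 0, 0, 0, 0]])

```text
clock: 22.35
tool_pos: [0.4881, -0.0298, 0.1563]
tool_rot: [-0.0, 0.195, 0.981, 0.0]
contact_force: [-0.4, -0.3, -0.2]
gripper_width: 0.0569
grasp_force: 29.8
```

```bash
python3 d.py .4885 -.0305 .032
```

```text
t 22.35 pos [ 0.4881 -0.0298  0.1563] rem tool mm [ -0.6  -0.5 124.3] tool y [0.383 0.924] tz [-0.  0. -1.] w 0.0569
```

>>> arm_command(commands=[[1, 0, 0, 10, 0], [1, 0, 0, 20, 0], [1, 0, 0, 20, 0], [1, 0, 0, 20, 0], [1, 0, 0, 18, 0], [1, 0, 0, 14, 0], [1, 0, 0, 10, 0], [1, 0, 0, 7, 0], [1, 0, 0, 4, 0], [1, 0, 0, 0, 0], [1, 0, 0, 0, 0]])

```text
clock: 23.45
tool_pos: [0.4887, -0.0308, 0.0339]
tool_rot: [0.001, 0.196, 0.981, -0.0]
contact_force: [-0.4, -0.4, -0.3]
gripper_width: 0.0569
grasp_force: 29.8
```

>>> arm_command(commands=[[0, 0, 0, 0, 0], [-0.2, 0, 0, 0, 0], [-0.4, 0, 0, 0, 0], [-0.6, 0, 0, 0, 0], [-0.8, 0, 0, 0, 0], [-0.8, 0, 0, 0, 0], [-0.8, 0, 0, -20, 0], [-0.8, 0, 0, -35, 0], [-0.8, 0, 0, -40, 0], [-1, 0, 0, -35, 0], [-1, 0, 0, -10, 0], [-1, 0, 0, 0, 0]])

```text
clock: 24.65
tool_pos: [0.4896, -0.0311, 0.1751]
tool_rot: [0.002, 0.196, 0.981, -0.0]
contact_force: [0.2, -0.2, -0.5]
gripper_width: 0.0937
grasp_force: 0.0
```

```bash
python3 d.py .463 -.29 .15
```

```text
t 24.65 pos [ 0.4896 -0.0311  0.1751] rem tool mm [ -75.  -249.3   25.2] tool y [0.385 0.923] tz [ 0.004 -0.001 -1.   ] w 0.0937
```

>>> arm_command(commands=[[-1, -5, -17, 0, 0], [-1, -10, -33, 0, 0], [-1, -10, -33, 0, 0], [-1, -10, -33, 0, 0], [-1, -10, -33, 0, 0], [-1, -10, -33, 0, 0], [-1, -10, -33, 0, 0], [-1, -7, -23, 0, 0], [-1, -3, -11, 0, 0], [-1, 0, 0, 0, 0], [-1, 0, 0, 0, 0]])

```text
clock: 25.75
tool_pos: [0.4611, -0.288, 0.172]
tool_rot: [-0.001, 0.196, 0.981, 0.001]
contact_force: [0.4, 0.1, 1.5]
gripper_width: 0.0936
grasp_force: 0.0
```

```bash
python3 d.py .463 -.29 .01
python3 - <<'E'
from h import *
S=arm.camera("side");T=arm.camera("top")
DIM["drink"]=(.027,.04,.094)
for p,u in ((T,(452,194)),(S,(449,315))):
  for k in ("drink_center","cup_medium_center","cup_small_center"):
    m=near(p,k,u,25)
    if m is not None: print(k,m.sum(), fit("drink",[(p,m)],(.48,-.42),0));break
for p,u in ((T,(287,193)),(S,(307,225))):
    m=near(p,"cup_medium_center",u,25)
    if m is not None: print("med",m.sum(), fit("cup_medium",[(p,m)],(.489,-.03),.005))
m=near(S,"label_roll_center",(380,294),15)
if m is not None: print(fit("label_roll",[(S,m)],(.463,-.29)))
cv2.imwrite("pics/l.png",np.hstack([cv2.resize(T["img"][110:250,190:490],None,fx=1.4,fy=1.4,interpolation=cv2.INTER_CUBIC),cv2.resize(S["img"][190:330,280:480],None,fx=1.4,fy=1.4,interpolation=cv2.INTER_CUBIC)])[:,:,::-1])
E
```

```text
t 25.75 pos [ 0.4611 -0.288   0.172 ] rem tool mm [ -3.   -1.3 162. ] tool y [0.385 0.923] tz [-0.002  0.002 -1.   ] w 0.0936
drink_center 2639 (array([ 0.4825987 , -0.42559805]), np.float64(0.05042156119742327))
(array([ 0.46344128, -0.28917145]), np.float64(0.07467144563918758))
```

View pics/l.png

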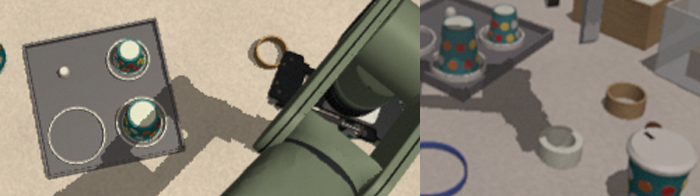

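The medium cup is upright in its ring. The drink is at (0.483,-0.426). I'll turn the gripper 34° so its body stays clear of the drink, then grasp the roll.

>>> arm_command(commands=[[-1, -1, 0, 20, 0.15], [-1, 0, 0, 20, 0.15], [-1, 0, 0, 20, 0.15], [-1, 0, 0, 10, 0.15], [-1, 0, 0, 0, 0], [-1, 0, 0, 0, 0], [-1, 0, 0, 0, 0]])

```text
clock: 26.9
tool_pos: [0.4633, -0.2904, 0.1045]
tool_rot: [0.001, 0.476, 0.879, -0.0]
contact_force: [-0.4, 0.7, -0.1]
gripper_width: 0.0939
grasp_force: 0.0
```

```bash
python3 d.py .463 -.2895 .008; python3 -c "
from bench import arm;print(arm.observe()['q'])"
```

```text
t 26.9 pos [ 0.4633 -0.2904  0.1045] rem tool mm [ 1.1  0.2 96.5] tool y [0.837 0.546] tz [ 0.002 -0.001 -1.   ] w 0.0939
[-7.18262588e-01  2.07956938e-01  1.68057136e+00 -4.23659553e-05
  1.25097894e+00 -1.29637991e+00]
```

>>> arm_command(commands=[[-1, 1, 0, 15, 0], [-1, 0, 0, 25, 0], [-1, 0, 0, 25, 0], [-1, 0, 0, 18, 0], [-1, 0, 0, 8, 0], [-1, 0, 0, 4, 0], [-1, 0, 0, 0, 0], [1, 0, 0, 0, 0], [1, 0, 0, 0, 0], [1, 0, 0, 0, 0], [1, 0, 0, 0, 0], [1, 0, 0, 0, 0]])

```text
clock: 28.1
tool_pos: [0.4621, -0.289, 0.0086]
tool_rot: [0.0, 0.477, 0.879, -0.0]
contact_force: [0.4, -0.7, -0.1]
gripper_width: 0.0575
grasp_force: 0.0
```

>>> arm_command(commands=[[1, 0, 0, 0, 0], [1, 0, 0, 0, 0], [1, 0, 0, 0, 0]])

```text
clock: 28.4
tool_pos: [0.462, -0.2889, 0.0083]
tool_rot: [-0.0, 0.477, 0.879, -0.0]
contact_force: [-0.6, 1.2, 0.6]
gripper_width: 0.0331
grasp_force: 0.0
```

>>> arm_command(commands=[[1, 0, 0, -3, 0], [1, 0, 0, -6, 0], [1, 0, 0, -10, 0], [1, 0, 0, -15, 0], [1, 0, 0, -20, 0], [1, 0, 0, -20, 0], [1, 0, 0, -20, 0], [1, 0, 0, -20, 0], [1, 0, 0, -15, 0], [1, 0, 0, -10, 0], [1, 0, 0, -6, 0], [1, 0, 0, 0, 0]])

```text
clock: 29.6
tool_pos: [0.4624, -0.2893, 0.1544]
tool_rot: [0.001, 0.477, 0.879, -0.0]
contact_force: [0.3, -0.3, -0.5]
gripper_width: 0.0006
grasp_force: 0.0
```

```bash
python3 d.py .5835 .1165 .15
```

```text
t 29.6 pos [ 0.4624 -0.2893  0.1544] rem tool mm [274.4 322.6   4. ] tool y [0.839 0.545] tz [ 0.001 -0.001 -1.   ] w 0.0006
```

The fingers closed to zero above the roll. Together with the finger widths on the cups (they touched about 45 mm above the "TCP"), this suggests the real fingertips sit well above the reported TCP. I'll check that in the picture.

Run:
```python
from h import *
from bench import arm
print("grip_depth",arm.grip_depth)
S=arm.camera("side");T=arm.camera("top");t=arm.observe()["tool_pos"]
F=3.2;y0,x0=150,290
im=cv2.resize(S["img"][y0:y0+180,x0:x0+200],None,fx=F,fy=F,interpolation=cv2.INTER_CUBIC)[:,:,::-1].copy()
for dz,c in ((0,(0,0,255)),(.01,(0,255,255)),(.02,(0,255,255)),(.03,(0,255,0)),(.04,(255,255,0)),(.05,(255,0,255))):
    u=proj(S,t+[0,0,dz])[0]; cv2.circle(im,(int((u[0]-x0)*F),int((u[1]-y0)*F)),2,c,-1)
cv2.imwrite("pics/m.png",im)
m=near(S,"label_roll_center",(380,294),15); print(fit("label_roll",[(S,m)],(.463,-.29)) if m is not None else None)
```

```text
grip_depth 0.0188
(array([ 0.46417652, -0.28825808]), np.float64(0.11145703611457036))
```

View pics/m.png

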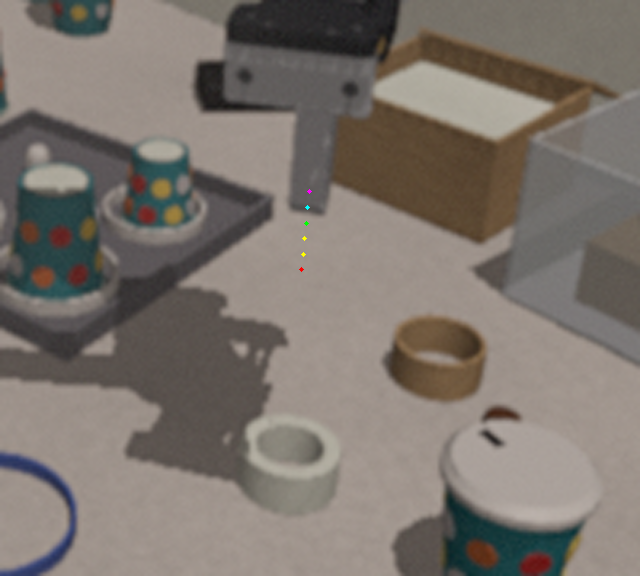

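The tips sit about 38 mm above the reported TCP (the fingers are shorter than stated) and the body is where stated. I'll regrasp the roll with TCP around −0.030, descending slowly near the bottom and watching the force.

>>> arm_command(commands=[[-1, 0, 0, 0, 0], [-1, 0, 0, 0, 0], [-1, 0, 0, 0, 0], [-1, 0, 0, 0, 0], [-1, 0, 0, 0, 0], [-1, 0, 0, 10, 0], [-1, 0, 0, 20, 0], [-1, 0, 0, 20, 0], [-1, 0, 0, 20, 0], [-1, 0, 0, 20, 0], [-1, 0, 0, 10, 0], [-1, 0, 0, 5, 0]])

```text
clock: 30.95
tool_pos: [0.4611, -0.2882, 0.0468]
tool_rot: [-0.001, 0.477, 0.879, 0.0]
contact_force: [0.6, 0.2, -1.1]
gripper_width: 0.0924
grasp_force: 0.0
```

>>> arm_command(commands=[[-1, 0, 0, 0, 0], [-1, 0, 0, 15, 0], [-1, 0, 0, 15, 0], [-1, 0, 0, 15, 0], [-1, 0, 0, 10, 0], [-1, 0, 0, 8, 0], [-1, 0, 0, 0, 0], [-1, 0, 0, 0, 0]])

```text
clock: 31.75
tool_pos: [0.4622, -0.2891, -0.0145]
tool_rot: [0.0, 0.477, 0.879, -0.0]
contact_force: [-0.9, -0.5, 0.1]
gripper_width: 0.0941
grasp_force: 0.0
```

```bash
python3 d.py .4635 -.2888 -.030
```

```text
t 31.75 pos [ 0.4622 -0.2891 -0.0145] rem tool mm [-0.4  1.3 15.5] tool y [0.839 0.545] tz [ 0. -0. -1.] w 0.0941
```

>>> arm_command(commands=[[-1, 0, 1, 5, 0], [-1, 0, 0, 5, 0], [-1, 0, 0, 4, 0], [-1, 0, 0, 0, 0], [1, 0, 0, 0, 0], [1, 0, 0, 0, 0], [1, 0, 0, 0, 0], [1, 0, 0, 0, 0], [1, 0, 0, 0, 0], [1, 0, 0, 0, 0], [1, 0, 0, 0, 0], [1, 0, 0, 0, 0]])

```text
clock: 32.95
tool_pos: [0.4629, -0.2886, -0.0285]
tool_rot: [0.0, 0.477, 0.879, -0.0]
contact_force: [-1.7, -0.7, 0.5]
gripper_width: 0.0601
grasp_force: 30.0
```

>>> arm_command(commands=[[1, 0, 0, -4, 0], [1, 0, 0, -8, 0], [1, 0, 0, -14, 0], [1, 0, 0, -18, 0], [1, 0, 0, -20, 0], [1, 0, 0, -20, 0], [1, 0, 0, -20, 0], [1, 0, 0, -16, 0], [1, 0, 0, -12, 0], [1, 0, 0, -8, 0], [1, 0, 0, 0, 0], [1, 0, 0, 0, 0]])

```text
clock: 34.15
tool_pos: [0.4625, -0.2881, 0.111]
tool_rot: [-0.0, 0.477, 0.879, 0.0]
contact_force: [0.0, -0.5, -1.4]
gripper_width: 0.0599
grasp_force: 30.0
```

```bash
python3 d.py .5835 .1165 .11
```

```text
t 34.15 pos [ 0.4625 -0.2881  0.111 ] rem tool mm [273.4 321.9   1.1] tool y [0.839 0.545] tz [-0.001  0.001 -1.   ] w 0.0599
```

>>> arm_command(commands=[[1, 8, 9, 0, 0], [1, 16, 19, 0, 0], [1, 24, 28, 0, 0], [1, 27, 32, 0, 0], [1, 27, 32, 0, 0], [1, 27, 32, 0, 0], [1, 27, 32, 0, 0], [1, 27, 32, 0, 0], [1, 27, 32, 0, 0], [1, 24, 28, 0, 0], [1, 18, 21, 0, 0], [1, 12, 14, 0, 0]])

```text
clock: 35.35
tool_pos: [0.5789, 0.1056, 0.1101]
tool_rot: [-0.001, 0.476, 0.879, -0.0]
contact_force: [-0.5, -0.2, -1.6]
gripper_width: 0.0597
grasp_force: 30.0
```

>>> arm_command(commands=[[1, 6, 7, 0, 0], [1, 3, 3.5, 0, 0], [1, 0, 0, 0, 0], [1, 0, 0, 0, 0], [1, 0, 0, 0, 0], [1, 0, 0, 0, 0]])

```text
clock: 35.95
tool_pos: [0.5837, 0.1148, 0.1114]
tool_rot: [0.0, 0.478, 0.879, -0.0]
contact_force: [-0.2, -0.3, -0.8]
gripper_width: 0.0603
grasp_force: 30.0
```

```bash
python3 d.py .5835 .1165 -.0225
python3 - <<'E'
from h import *
S=arm.camera("side");T=arm.camera("top");t=arm.observe()["tool_pos"]
for z in (.130,.138,.145):
  m=near(S,"label_roll_center",proj(S,[t[0],t[1],z+.015])[0],25)
  if m is not None: print(m.sum(),fit("label_roll",[(S,m)],t[:2],z))
cv2.imwrite("pics/n.png",np.hstack([cv2.resize(T["img"][90:240,170:330],None,fx=2.4,fy=2.4,interpolation=cv2.INTER_CUBIC),cv2.resize(S["img"][120:270,230:390],None,fx=2.4,fy=2.4,interpolation=cv2.INTER_CUBIC)])[:,:,::-1])
E
```

```text
t 35.95 pos [0.5837 0.1148 0.1114] rem tool mm [  1.6   0.7 133.9] tool y [0.839 0.544] tz [ 0. -0. -1.] w 0.0603
230 (array([0.60113522, 0.12579586]), np.float64(0.7309782608695652))
230 (array([0.59131039, 0.11006527]), np.float64(0.7978260869565217))
230 (array([0.5798071, 0.0985986]), np.float64(0.8567934782608696))
```

View pics/n.png

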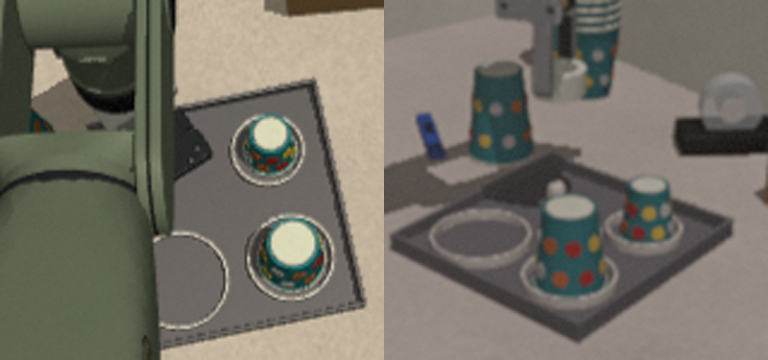

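The roll is level in the gripper above the post, and both placed cups are in their rings. Lowering now.

>>> arm_command(commands=[[1, 1, 0, 10, 0], [1, 0, 0, 20, 0], [1, 0, 0, 20, 0], [1, 0, 0, 20, 0], [1, 0, 0, 15, 0], [1, 0, 0, 8, 0], [1, 0, 0, 8, 0], [1, 0, 0, 8, 0], [1, 0, 0, 8, 0], [1, 0, 0, 6, 0], [1, 0, 0, 4, 0], [1, 0, 0, 0, 0]])

```text
clock: 37.4
tool_pos: [0.5827, 0.1165, -0.0162]
tool_rot: [-0.0, 0.477, 0.879, -0.0]
contact_force: [0.3, 0.0, 0.0]
gripper_width: 0.0602
grasp_force: 30.0
```

```bash
python3 d.py .5835 .1165 -.0225
```

```text
t 37.4 pos [ 0.5827  0.1165 -0.0162] rem tool mm [-0.4  0.7  6.3] tool y [0.839 0.545] tz [-0.001 -0.    -1.   ] w 0.0602
```

>>> arm_command(commands=[[1, 0, 0, 3, 0], [1, 0, 0, 2, 0], [1, 0, 0, 0, 0], [1, 0, 0, 0, 0], [-0.4, 0, 0, 0, 0], [-0.5, 0, 0, 0, 0], [-0.6, 0, 0, 0, 0], [-0.6, 0, 0, 0, 0], [-0.6, 0, 0, -10, 0], [-0.6, 0, 0, -20, 0], [-0.6, 0, 0, -35, 0], [-0.6, 0, 0, -40, 0]])

```text
clock: 38.6
tool_pos: [0.5819, 0.1164, 0.0848]
tool_rot: [-0.001, 0.477, 0.879, -0.001]
contact_force: [0.3, -0.8, 0.2]
gripper_width: 0.0755
grasp_force: 0.0
```

>>> arm_command(commands=[[-1, 0, 0, -35, 0], [-1, 0, 0, -30, 0], [-1, 0, 0, -20, 0], [-1, 0, 0, 0, 0], [-1, 0, 0, 0, 0]])

```text
clock: 39.1
tool_pos: [0.5832, 0.1165, 0.1696]
tool_rot: [0.0, 0.477, 0.879, 0.0]
contact_force: [0.3, -0.3, -0.9]
gripper_width: 0.0939
grasp_force: 0.0
```

```bash
python3 d.py .6148 .2749 .16;  python3 - <<'E'
from h import *
S=arm.camera("side")
for u in ((301,200),):
  m=near(S,"label_roll_center",u,25)
  if m is not None: print(m.sum(),fit("label_roll",[(S,m)],(.583,.1165),.005))
m=near(S,"cup_large_center",(279,167)); print(fit("cup_large",[(S,m)],(.615,.275)) if m is not None else 0)
E
```

```text
t 39.1 pos [0.5832 0.1165 0.1696] rem tool mm [115.6 112.8   9.7] tool y [0.839 0.545] tz [ 0.001  0.    -1.   ] w 0.0939
185 (array([0.59465011, 0.1335621 ]), np.float64(1.0638513513513514))
(array([0.61211258, 0.27266206]), np.float64(0.04753274087932648))
```

>>> arm_command(commands=[[-1, 8, 8, 0, 0], [-1, 20, 19, 0, 0], [-1, 25, 24, 0, 0], [-1, 25, 24, 0, 0], [-1, 20, 20, 0, 0], [-1, 11, 11, 0, 0], [-1, 6, 6, 0, 0], [-1, 0, 0, 0, 0], [-1, 0, 0, 0, 0], [-1, 0, 0, 0, 0], [-1, 0, 0, 0, 0]])

```text
clock: 40.35
tool_pos: [0.6146, 0.2728, 0.1696]
tool_rot: [0.0, 0.478, 0.878, -0.0]
contact_force: [-0.2, -0.5, -0.3]
gripper_width: 0.0942
grasp_force: 0.0
```

```bash
python3 d.py .614 .2745 .028
python3 - <<'E'
from h import *
S=arm.camera("side");T=arm.camera("top")
cv2.imwrite("pics/o.png",np.hstack([cv2.resize(T["img"][90:240,130:330],None,fx=1.9,fy=1.9,interpolation=cv2.INTER_CUBIC),cv2.resize(S["img"][120:270,210:390],None,fx=1.9,fy=1.9,interpolation=cv2.INTER_CUBIC)])[:,:,::-1])
E
```

```text
t 40.35 pos [0.6146 0.2728 0.1696] rem tool mm [  1.8   0.4 141.6] tool y [0.839 0.543] tz [ 0. -0. -1.] w 0.0942
```

View pics/o.png

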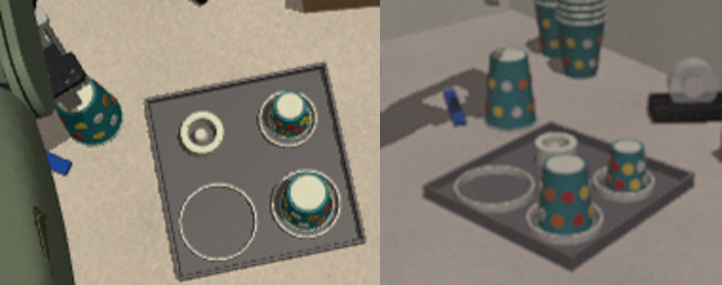

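The roll lies flat around the post and both cups are good. Now the large cup.

>>> arm_command(commands=[[-1, 0, 0, 10, 0], [-1, 0, 0, 20, 0], [-1, 0, 0, 25, 0], [-1, 0, 0, 25, 0], [-1, 0, 0, 25, 0], [-1, 0, 0, 18, 0], [-1, 0, 0, 11, 0], [-1, 0, 0, 6, 0], [-1, 0, 0, 0, 0], [-1, 0, 0, 0, 0], [1, 0, 0, 0, 0], [1, 0, 0, 0, 0]])

```text
clock: 41.65
tool_pos: [0.6154, 0.2742, 0.0306]
tool_rot: [0.001, 0.477, 0.879, 0.001]
contact_force: [0.7, 0.6, 0.3]
gripper_width: 0.0813
grasp_force: 0.0
```

>>> arm_command(commands=[[1, 0, 0, 0, 0], [1, 0, 0, 0, 0], [1, 0, 0, 0, 0], [1, 0, 0, 0, 0], [1, 0, 0, 0, 0]])

```text
clock: 42.15
tool_pos: [0.6149, 0.2741, 0.0299]
tool_rot: [0.0, 0.477, 0.879, 0.0]
contact_force: [0.0, -0.8, 3.2]
gripper_width: 0.0679
grasp_force: 30.0
```

>>> arm_command(commands=[[1, 0, 0, -3, 0], [1, 0, 0, -5, 0], [1, 0, 0, -8, 0], [1, 0, 0, -12, 0], [1, 0, 0, -16, 0], [1, 0, 0, -18, 0], [1, 0, 0, -18, 0], [1, 0, 0, -16, 0], [1, 0, 0, -12, 0], [1, 0, 0, -8, 0], [1, 0, 0, -4, 0], [1, 0, 0, 0, 0]])

```text
clock: 43.35
tool_pos: [0.6147, 0.274, 0.1497]
tool_rot: [0.0, 0.477, 0.879, 0.0]
contact_force: [0.5, 0.3, -0.5]
gripper_width: 0.0682
grasp_force: 29.8
```

```bash
python3 d.py .4625 .0912 .15
```

```text
t 43.35 pos [0.6147 0.274  0.1497] rem tool mm [ -70.4 -227.2   -0.4] tool y [0.839 0.545] tz [ 0.  0. -1.] w 0.0682
```

>>> arm_command(commands=[[1, -3, -9, 0, 0], [1, -6, -20, 0, 0], [1, -9, -28, 0, 0], [1, -10, -32, 0, 0], [1, -10, -32, 0, 0], [1, -10, -32, 0, 0], [1, -9, -29, 0, 0], [1, -6.4, -22, 0, 0], [1, -4, -14, 0, 0], [1, -2, -6.2, 0, 0], [1, -1, -3, 0, 0], [1, 0, 0, 0, 0]])

```text
clock: 44.55
tool_pos: [0.4626, 0.0913, 0.1494]
tool_rot: [0.0, 0.477, 0.879, 0.0]
contact_force: [-0.9, 0.5, 0.0]
gripper_width: 0.0681
grasp_force: 29.8
```

>>> arm_command(commands=[[1, 0, 0, 0, 0], [1, 0, 0, 0, 0], [1, 0, 0, 0, 0]])

```text
clock: 44.85
tool_pos: [0.4626, 0.0915, 0.1493]
tool_rot: [-0.0, 0.477, 0.879, 0.0]
contact_force: [0.1, 0.4, 0.1]
gripper_width: 0.0682
grasp_force: 29.8
```

```bash
python3 d.py .4625 .0912 .0355
python3 - <<'E'
from h import *
S=arm.camera("side");t=arm.observe()["tool_pos"]
m=near(S,"cup_large_center",proj(S,t+[0,0,.026])[0],30)
if m is not None:
    for z in (.12,.115): print(m.sum(),fit("cup_large",[(S,m)],t[:2],z))
E
```

```text
t 44.85 pos [0.4626 0.0915 0.1493] rem tool mm [ -0.3  -0.2 113.8] tool y [0.838 0.545] tz [-0.  0. -1.] w 0.0682
```

>>> arm_command(commands=[[1, 0, 0, 10, 0], [1, 0, 0, 18, 0], [1, 0, 0, 20, 0], [1, 0, 0, 20, 0], [1, 0, 0, 16, 0], [1, 0, 0, 10, 0], [1, 0, 0, 8, 0], [1, 0, 0, 6, 0], [1, 0, 0, 4, 0], [1, 0, 0, 1, 0], [1, 0, 0, 0, 0], [1, 0, 0, 0, 0]])

```text
clock: 46.15
tool_pos: [0.4629, 0.0912, 0.0369]
tool_rot: [0.0, 0.477, 0.879, 0.0]
contact_force: [0.5, 0.1, -0.4]
gripper_width: 0.0679
grasp_force: 29.8
```

>>> arm_command(commands=[[-0.5, 0, 0, 0, 0], [-0.6, 0, 0, 0, 0], [-0.8, 0, 0, 0, 0], [-1, 0, 0, 0, 0], [-1, 0, 0, 0, 0], [-1, 0, 0, -10, 0], [-1, 0, 0, -25, 0], [-1, 0, 0, -35, 0], [-1, 0, 0, -40, 0], [-1, 0, 0, -40, 0], [-1, 0, 0, -30, 0], [-1, 0, 0, -10, 0]])

```text
clock: 47.35
tool_pos: [0.4649, 0.0912, 0.2312]
tool_rot: [0.004, 0.477, 0.879, 0.002]
contact_force: [0.4, 0.3, 0.1]
gripper_width: 0.0941
grasp_force: 0.0
```

>>> arm_command(commands=[[-1, -10, 10, 0, 0], [-1, -10, 30, 0, 0], [-1, -10, 40, 0, 0], [-1, -10, 40, 0, 0], [-1, 0, 40, 0, 0], [-1, 0, 40, 0, 0], [-1, 0, 30, 0, 0], [-1, 0, 15, 0, 0], [-1, 0, 0, 0, 0], [-1, 0, 0, 0, 0]])

```text
clock: 48.35
tool_pos: [0.6886, 0.1905, 0.2231]
tool_rot: [-0.002, 0.477, 0.879, -0.002]
contact_force: [-0.4, -0.5, 0.1]
gripper_width: 0.0936
grasp_force: 0.0
```

Run:
```python
from h import *
S=arm.camera("side");T=arm.camera("top"); print(arm.observe()["clock"],arm.observe()["tool_pos"])
x,f,(q,c)=trayfit([T]); print(np.round(x,4),np.round(c,4).tolist())
for n,i,z,u in (("cup_small",0,.005,(279,148)),("cup_medium",1,.005,(289,192)),("cup_large",2,.005,(242,198))):
    m=near(T,n+"_center",u,25)
    if m is not None: r=fit(n,[(T,m)],c[i],.005); print(n,np.round((r[0]-c[i])*1000,1),round(r[1],3))
cv2.imwrite("pics/p.png",np.hstack([cv2.resize(T["img"][110:250,170:350],None,fx=2.1,fy=2.1,interpolation=cv2.INTER_CUBIC),cv2.resize(S["img"][150:290,210:390],None,fx=2.1,fy=2.1,interpolation=cv2.INTER_CUBIC)])[:,:,::-1])
```

```text
48.45 [0.68862502 0.19025455 0.22501498]
[ 0.537   0.0445 -1.3622] [[0.6105, -0.0033], [0.4892, -0.029], [0.4635, 0.0923], [0.5849, 0.118]]
cup_small [ 2.6 -2.7] 0.06
cup_medium [-0.8  0.7] 0.037
cup_large [-0.8 -0.7] 0.048
```

View pics/p.png

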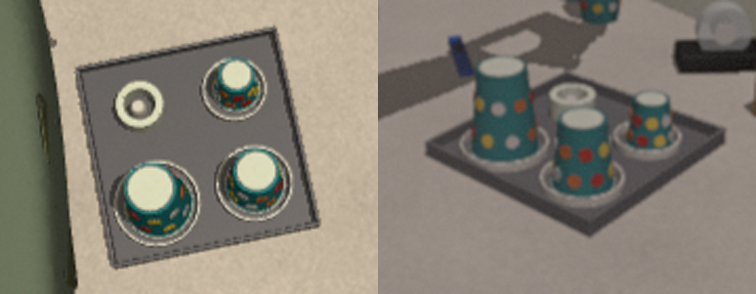

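All the cups stand upright within 4 mm of their ring centres, the roll lies flat round the post, and the arm is clear. Handing in.

```bash
python3 -c "
from bench import arm;print(arm.job_done())"
```

```text
the job is handed in; nothing more can be done
None
```

I packed the kit and handed it in at about 48 s: each cup stands mouth down in its matching ring, the label roll lies flat round the post, and the arm never went to the drink or the core; the hand-in call returned no verdict.

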